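# Close the hasp and snap the spring hook through its staple

## Task

Lock up the wooden sample case for the courier: fold the standing steel hasp strap right down flat so that the staple comes up through its slot, then take the snap hook by its brass tally and push its gate squarely against one of the staple's upright bars until the bar is inside the hook and the gate has sprung shut behind it. Push only as hard as the spring asks and stop as soon as you feel the hook bottom on the bar; never force hook or hasp. Leave the hook lying caught on the hasp, let go of it, and leave the other things where they are.

Things in the scene. Friction and masses are not known exactly. Their poses are not given: they have to be found in the camera images.
- case: Pine sample case with corner irons, fixed to the bench: 210 mm (x) by 280 mm (y), 95 mm high; origin under its centre, its -x long side faces the robot. On its top, along the middle line y = 0, lies a steel hasp: hinge pin (along y) at x = +35 mm, 4 mm above the top (knuckles 8 mm high), staple about x = -25 mm.
- staple_plate (a point): Nominal place of the staple on the case's top: case x = -25 mm, y = 0, z = 95 mm. The staple is a rigid upside-down U of 6 mm bar, 38 mm high, upright bars 13 mm before and behind it (case x = -38 and -12 mm). It was screwed on by hand: truly it stands anywhere up to 10 mm to either side (case y) of this point; where is not reported and must be felt or seen.
- strap (a joint): Hasp strap, rad: 0 = folded flat, pointing to case -x; 1.57 = upright; more = leaning to +x. Plate 54 mm wide, 3 mm thick, end 116 mm from the pin; flat, its upper face is 3.5 mm above the case's top. Slot 41 x 28 mm centred 60 mm from the pin; the staple comes up through it. Stiff hinge (0.09 N m): it stays where left. Fold it by pushing its back, the face to case +x when upright.
- strap_press (a point): A point on the strap's upper (back) face, on its middle line, 94 mm from the hinge pin, between slot and end: the place to press it down.
- hook: Steel snap hook with a brass tally as tail, lying flat, 0.15 kg. Origin: middle of the tally's underside. Tally: x -17 to +17 mm, 13.5 mm wide (y), 12 mm high; grip here, fingers closing along y. Before it a loop of 8 mm bar, centre 4 mm up: spine (along y) at x = 23 mm, rigid nose arm at y = -10 mm ending at x = 58 mm, other arm at y = +21.5 mm; the gate closes the mouth at +x.
- hook_mouth (a point): Where the staple's bar should meet the gate: on the gate's shut line, hook x = 54, y = 0, 4 mm up. The gate, a 6 mm bar along y, is pivoted at x = 54, y = 21.5 mm, its tip by the nose at y = -4.5 mm, and swings in. Its spring takes 2 to 5 N here. It snaps shut once the staple bar's centre is about 21 mm inside the shut line; at 24 mm that bar is hard on the spine. The gate's angle is not reported.
- waiter_corkscrew: Bystander: folded waiter's corkscrew lying on the bench, 112 mm long.
- stopper_brass: Bystander: brass bottle stopper standing on its head, 42 mm across, 38 mm high.
- tastevin: Bystander: silvered shallow tasting cup, 93 mm over its ring handle, 26 mm high.
- foil_cutter: Bystander: horseshoe-shaped foil cutter lying on the bench, 64 mm long.
Not all that is in view belongs to the job. What is shaped like the hook but orange is not meant.

How it is judged:
On the way, in this order (a step that is already met when the one before it is completed fails the run):
1. the hasp strap is folded down flat (value of joint strap below 0.08 rad), for 0.2 s.
2. one of the staple's bars is inside the hook and the gate has sprung shut (x of gate_c0 in the frame of hook above 0.0528 m and ((x of staple_c0 in the frame of hook between 0.024 and 0.0505 m and y of staple_c0 in the frame of hook between -0.01 and 0.0215 m) or (x of staple_c1 in the frame of hook between 0.024 and 0.0505 m and y of staple_c1 in the frame of hook between -0.01 and 0.0215 m))), for 0.2 s.
At the end, for the whole second after the job is handed in: Strap flat (under 0.08 rad); one of the staple's upright bars stands inside the hook's loop, between gate and spine, with the gate shut (gate bar's middle within 1.2 mm of its shut line); the hook lies at rest on the hasp, its origin at most 12 mm above the case's top, let go (all of step 2 and value of joint strap below 0.08 rad and z of hook in the frame of case below 0.107 m and linear speed of hook below 0.02 m/s); the robot touches nothing.
It fails at once if the hook is forced against the staple with more than 15 N (contact force between hook and staple above 15 N).
It fails at once if the fingers bear on the hasp strap or the case with more than 25 N (contact force between the fingers and strap above 25 N or contact force between the fingers and case above 25 N).
It fails at once if a bystander is moved more than 20 mm (distance of any of waiter_corkscrew, stopper_brass, tastevin, foil_cutter from where it was at the start of the episode above 0.02 m).
It also fails if it takes over 69 s, if anything falls off the work surface, if the arm or the gripper's body presses on something with over 40 N, if the wrist force passes 120 N, or if a joint passes its speed limit or range.

## Robot

A 7-joint arm with a two-finger parallel gripper is mounted at the origin on a cart in front of the work surface, level with it; the furniture and walls round the work are solid. World frame = base frame: x ahead of the robot, y to its left, z up, the work surface at z = 0. Lengths are in m, angles in rad, forces in N, time in s.
With the tool pointing down it reaches from about 0.4 to 0.85 m from the base axis. Payload 10.4 kg.
Tool frame: the origin (TCP) lies on the centre line of the jaws, within the pads' length; the fingertips stand 11 mm ahead of it and the grasp point (between the pads) lies 8 mm behind it (tip_reach is the distance from the TCP to the fingertips, in m); z points along the fingers, y is the line along which they close (so a half turn about z gives the same grasp; the last joint's range is limited). The gripper opens to 85 mm and grips with 20 to 120 N. Pads are 22 mm wide; open, the fingers measure 114 mm over their backs; the gripper's body (76 mm by 85 mm) begins 54 mm behind the grasp point. The pads swing forward as they close: fully open they stand 13 mm farther back than shut.
Start: joints at [1.304, 0.332, -0.065, 1.46, 0.022, 1.35, -0.088], TCP at [0.151, -0.607, 0.242] pointing down, gripper open.
Joint ranges: [-2.6, 2.6], [-0.5, 2.12], [-1.47, 1.34], [0.16, 2.42], [-1.27, 4.41], [0.06, 2.06], [-2.6, 2.6]. Speed limits (rad/s): [2.22, 2.22, 2.79, 2.79, 3.14, 3.14, 3.14].

## Interface

Orientations are given as a unit quaternion [x, y, z, w].
In Python, from workcell import get_obs, camera, hand_in, tip_reach gives the robot as it stands. The module is installed in compiled form; this text tells all that it offers.
- The arm moves only by the tool move_arm, never from a script. Its argument "plan" is a list of rows, each an object with "delta_pos": the shift along the tool's x, y, z in a scale on which 1.0 is 1 m, a list of three; "turn": the turn, a rotation vector about the tool's x, y, z in normalised numbers (1 is 2 rad), a list of three; "fingers": the closure, from 0 (fully open) to 1 (shut). A call has 1 to 12 rows; each row is the pose to reach, as a shift and turn from the pose commanded when the call began, along the tool's axes at that moment; what a row does not reach only later rows make up. A row lasts 1/8 s, in which the tool goes at most 62.5 mm and 10.7 degrees, less where a joint would pass 70% of its speed; a pose out of reach is approached as far as the arm can. A call with a gripper value outside its range is refused whole. The fingers move at their own pace and stop on an object; "force" is the grip in N (left out, the last holds). Time passes only in rows, so rows that repeat a pose let the fingers close. It gives the time, the measured TCP pose, the force, the opening and the grip force at its end, in the units of the state.
- get_obs(): the state, without advancing time (a new reading comes with each control period).
- camera(name): name is "side" or "top"; returns a dict with "color" (420x560x3 uint8, red, green, blue), "range_z" (420x560 float32, m along the optical axis (not along the pixel's ray), 0 where there is no reading), "fx", "fy", "cx", "cy" (pixels), "R" (3x3) and "t" (3): a world point X has camera coordinates R X + t. Camera axes: x right, y down, z forward; pixel columns grow to the right and rows downward; lengths in m; the calibration is good to about 2 mm. A picture is of the moment at which its call begins.
- hand_in(): hands the job in; it is judged then, once.
The state is a dict: "clock": time; "joint_pos": joint angles; "joint_velocities": joint speeds; "tau": joint torques, N m; "position": TCP position; "ee_rot": TCP orientation; "ft_force": force on the tool from outside, world axes, zero at the start; "torque": the same for the moment, N m; "grip_width": opening from 0.0 (shut) to 1.0 (fully open); "grasp_force": force on a finger pad.
Only numpy, scipy, OpenCV 4.12 (cv2) and the standard library are available. Lean on these libraries where they do the work, as an engineer would, in place of code of your own. Each camera call takes 0.05 s, during which the arm holds its last target. There are 200 camera calls.

## Working session

There is one attempt and no reset: what is moved stays moved. The work goes in short steps, Python scripts to look and compute and a tool call to move; the robot and the scene stay as the last step left them, time stands still between calls to the robot, and variables do not carry over. Pictures are saved under pics/ and viewed, at most 10 in all, crops included, and the job is handed in when it is done.

Besides the shell and the picture viewer there is one more tool, called by a JSON object that holds its "method" and its "body", one argument or row to a line. move_arm: Moves the arm, as the interface text tells. Its arguments: {"type":"object","properties":{"plan":{"type":"array","items":{"type":"object","properties":{"delta_pos":{"type":"array","items":{"type":"number"}},"turn":{"type":"array","items":{"type":"number"}},"fingers":{"type":"number"}}}},"force":{"type":"number"}},"required":["plan"]}

```bash
mkdir -p pics
cat > h.py <<'E'
import numpy as np, cv2, json
from workcell import get_obs, camera, hand_in, tip_reach
from scipy.spatial.transform import Rotation as Ro
def snap(n):
    c=camera(n); np.savez(''+n+'.npz',**c); return c
def load(n): return dict(np.load(''+n+'.npz'))
def pw(c,u,v,z=None):
    R,t=c['R'],c['t']
    d=R.T@np.array([(u-c['cx'])/c['fx'],(v-c['cy'])/c['fy'],1.]); o=-R.T@t
    if z is None: return o+d*float(c['range_z'][int(round(v)),int(round(u))])
    return o+d*(z-o[2])/d[2]
def px(c,X):
    p=c['R']@np.array(X)+c['t']; return c['fx']*p[0]/p[2]+c['cx'],c['fy']*p[1]/p[2]+c['cy']
E
python3 - <<'E'
from h import *
for n in('top','side'):
    c=snap(n); cv2.imwrite(f'pics/{n}1.png',cv2.cvtColor(c['color'],cv2.COLOR_RGB2BGR)); print(n,c['fx'],-c['R'].T@c['t'])
o=get_obs(); print(o['clock'],o['position'],o['ee_rot'],o['ft_force'],tip_reach)
E
```

```text
top 493.49947080621405 [0.40219329 0.00680145 1.58943326]
side 419.5645534951757 [0.008195   0.86752827 0.53048133]
0.1 [ 0.15081358 -0.60621873  0.24161424] [ 9.92579093e-01  1.21599155e-01 -1.00835053e-04 -6.15530688e-04] [-0.12203255 -0.87002243 -0.07776267] 0.011
```

View pics/top1.png

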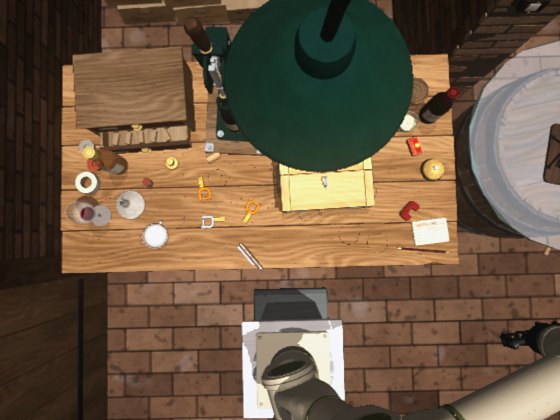

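View pics/side1.png

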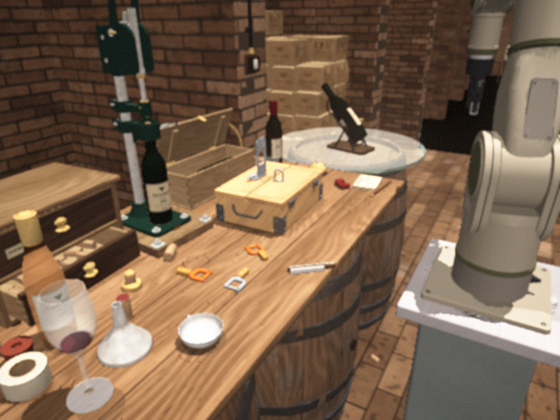

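The top view shows three hook shapes: steel with a brass tally at (212,221), an orange one at (204,190) and an orange one at (252,210). I choose (212,221). The case is at (327,185), partly under a lamp. Next: close crops.

Run:
```python
from h import *
c=load('top');s=load('side')
def crop(c,x,y,w,h,k): return cv2.resize(cv2.cvtColor(c['color'],cv2.COLOR_RGB2BGR)[y:y+h,x:x+w],None,fx=k,fy=k,interpolation=cv2.INTER_CUBIC)
a=np.hstack([crop(c,190,200,50,37,8),crop(c,275,155,100,74,4)])
b=np.hstack([crop(s,210,125,125,100,3.2) if 0 else cv2.resize(crop(s,210,130,125,93,1),(400,296),interpolation=cv2.INTER_CUBIC),cv2.resize(crop(s,215,255,50,37,1),(400,296),interpolation=cv2.INTER_CUBIC)])
cv2.imwrite('pics/crop1.png',np.vstack([a,b]))
z=c['range_z']
# heights
vs,us=np.mgrid[0:420,0:560]
P=np.stack([(us-c['cx'])/c['fx']*z,(vs-c['cy'])/c['fy']*z,z],-1)
W=(P-c['t'])@c['R']; W[z==0]=np.nan
print('lamp z',np.nanpercentile(W[20:150,240:400,2],[1,10,50,99]))
m=(abs(W[...,2]-.095)<.006)&(us>270)&(us<385)&(vs>150)&(vs<220)
q=W[m]; print('case',q.min(0),q.max(0),np.median(q[:,2])); r=cv2.minAreaRect((q[:,:2]*1000).astype(np.float32)); print(r)
m=(W[...,2]>.106)&(us>285)&(us<370)&(vs>163)&(vs<215); print(np.c_[us[m],vs[m],W[m].round(3)][:40])
```

```text
lamp z [0.00157836 0.96094861 0.99861678 1.10202771]
case [ 0.49059884 -0.25678937  0.08900708] [0.64731911 0.0261994  0.10096754] 0.09459832898522264
((567.6693725585938, -115.07972717285156), (147.9204864501953, 280.3248291015625), 2.446810722351074)
[[ 2.86e+02  1.64e+02  5.03e-01  7.00e-03  9.44e-01]
 [ 2.87e+02  1.64e+02  5.03e-01  6.00e-03  9.43e-01]
 [ 2.88e+02  1.64e+02  5.03e-01  4.00e-03  9.44e-01]
 [ 2.89e+02  1.64e+02  5.03e-01  3.00e-03  9.46e-01]
 [ 2.90e+02  1.64e+02  5.03e-01  2.00e-03  9.45e-01]
 [ 2.91e+02  1.64e+02  5.03e-01  0.00e+00  9.45e-01]
 [ 2.92e+02  1.64e+02  5.02e-01 -1.00e-03  9.46e-01]
 [ 2.93e+02  1.64e+02  5.02e-01 -2.00e-03  9.48e-01]
 [ 2.94e+02  1.64e+02  5.02e-01 -4.00e-03  9.47e-01]
 [ 2.95e+02  1.64e+02  5.02e-01 -5.00e-03  9.48e-01]
 [ 2.96e+02  1.64e+02  5.02e-01 -6.00e-03  9.50e-01]
 [ 2.97e+02  1.64e+02  5.02e-01 -7.00e-03  9.48e-01]
 [ 2.98e+02  1.64e+02  5.02e-01 -9.00e-03  9.48e-01]
 [ 2.99e+02  1.64e+02  5.02e-01 -1.00e-02  9.47e-01]
 [ 3.00e+02  1.64e+02  5.02e-01 -1.10e-02  9.50e-01]
 [ 3.01e+02  1.64e+02  5.02e-01 -1.30e-02  9.48e-01]
[... 573 characters left out ...]
 9.52e-01]
 [ 3.13e+02  1.64e+02  5.01e-01 -2.80e-02  9.49e-01]
 [ 3.14e+02  1.64e+02  5.01e-01 -2.90e-02  9.52e-01]
 [ 3.15e+02  1.64e+02  5.01e-01 -3.10e-02  9.51e-01]
 [ 3.16e+02  1.64e+02  5.00e-01 -3.20e-02  9.53e-01]
 [ 3.17e+02  1.64e+02  5.00e-01 -3.30e-02  9.53e-01]
 [ 3.18e+02  1.64e+02  5.01e-01 -3.50e-02  9.51e-01]
 [ 3.19e+02  1.64e+02  5.01e-01 -3.60e-02  9.50e-01]
 [ 3.20e+02  1.64e+02  5.01e-01 -3.70e-02  9.49e-01]
 [ 3.21e+02  1.64e+02  5.00e-01 -3.90e-02  9.52e-01]
 [ 3.22e+02  1.64e+02  5.01e-01 -4.00e-02  9.51e-01]
 [ 3.23e+02  1.64e+02  5.00e-01 -4.10e-02  9.52e-01]
 [ 3.24e+02  1.64e+02  5.00e-01 -4.30e-02  9.51e-01]
 [ 3.25e+02  1.64e+02  5.00e-01 -4.40e-02  9.52e-01]]
```

View pics/crop1.png

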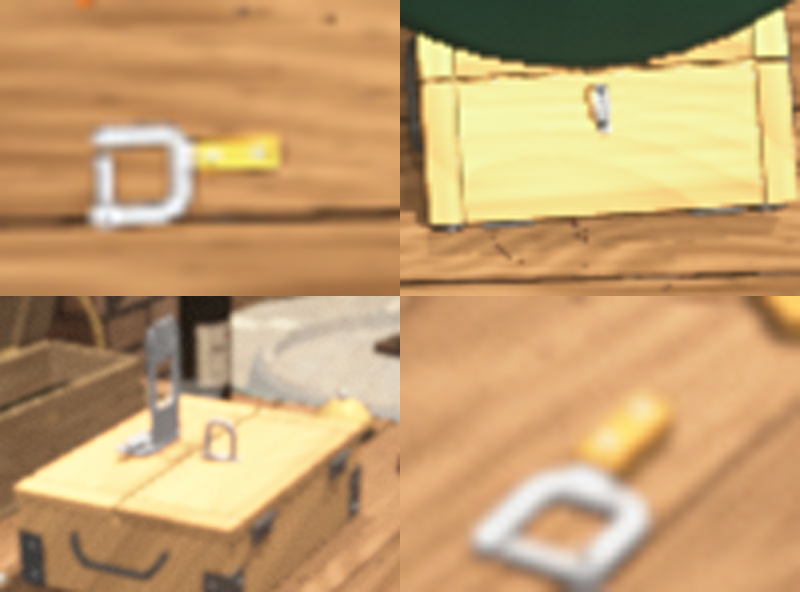

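The close crop confirms the steel hook: brass tally at top (220,219), gate to the left (+y), nose arm on the upper (+x) side. The staple shows at top (325,181). In the side view the strap stands near (261,152) and the staple at (279,175). Now I measure the case, staple, strap and hook.

Run:
```python
from h import *
vs,us=np.mgrid[0:420,0:560]
def world(c):
    z=c['range_z'];P=np.stack([(us-c['cx'])/c['fx']*z,(vs-c['cy'])/c['fy']*z,z],-1)
    W=(P-c['t'])@c['R'];W[z==0]=np.nan;return W
c=load('top');s=load('side');W=world(c);S=world(s)
top=(abs(W[...,2]-.095)<.008)
# front edge: per column last top row (half px bias)
pts=[]
for u in range(292,366):
    v=np.where(top[165:220,u])[0].max()+165; pts.append(pw(c,u,v+.5,.095))
pts=np.array(pts);a=np.polyfit(pts[:,1],pts[:,0],1);print('front x=a*y+b',a,'yaw deg',-np.degrees(np.arctan(a[0])),'res',np.std(pts[:,0]-np.polyval(a,pts[:,1])))
L=[];Rr=[]
for v in range(180,203):
    q=np.where(top[v,270:385])[0]+270; L.append(pw(c,q.min()-.5,v,.095));Rr.append(pw(c,q.max()+.5,v,.095))
L=np.array(L);Rr=np.array(Rr)
l=np.polyfit(L[:,0],L[:,1],1);r=np.polyfit(Rr[:,0],Rr[:,1],1);print('L',np.degrees(np.arctan(l[0])),'R',np.degrees(np.arctan(r[0])))
al=np.mean([-np.arctan(a[0]),np.arctan(l[0]),np.arctan(r[0])]); ex=np.array([np.cos(al),np.sin(al)]);ey=np.array([-ex[1],ex[0]])
cx=np.mean(pts[:,:2]@ex)+.105; cyy=(np.mean(L[:,:2]@ey)+np.mean(Rr[:,:2]@ey))/2; print('width',np.mean(L[:,:2]@ey)-np.mean(Rr[:,:2]@ey))
C=cx*ex+cyy*ey; print('case',C,np.degrees(al)); np.save('case.npy',[*C,al])
def tocase(P): d=P[...,:2]-C; return np.stack([d@ex,d@ey,P[...,2]],-1)
T=tocase(S);m=(T[...,2]>.106)&(abs(T[...,0])<.13)&(abs(T[...,1])<.06)&(T[...,2]<.3)
q=T[m]; st=q[(q[:,0]<.0)];sp=q[q[:,0]>0.005]
print('side staple',len(st),st.min(0),st.max(0),np.median(st,0)); print('strap',len(sp),sp.min(0),sp.max(0)); 
for z in np.arange(.11,.22,.02):
    k=sp[abs(sp[:,2]-z)<.01]; 
    if len(k): print(round(z,3),k[:,0].mean().round(4),k[:,1].min().round(4),k[:,1].max().round(4),len(k))
T2=tocase(W);m=(T2[...,2]>.108)&(abs(T2[...,0]+.025)<.03)&(abs(T2[...,1])<.03)&(T2[...,2]<.3);print('top staple',T2[m].round(3))
# hook
m=(W[...,2]>.004)&(W[...,2]<.03)&(us>195)&(us<230)&(vs>211)&(vs<232);q=W[m];print('hook',len(q),q.min(0),q.max(0))
hsv=cv2.cvtColor(c['color'],cv2.COLOR_RGB2HSV)
y=(hsv[...,1]>170)&(hsv[...,2]>150)&(us>208)&(us<232)&(vs>211)&(vs<228)
g=(hsv[...,1]<60)&(us>195)&(us<220)&(vs>211)&(vs<232)
for n,mm,zz in(('tally',y,.012),('steel',g,.007)):
    k=np.array([pw(c,u,v,zz)[:2] for u,v in zip(us[mm],vs[mm])]);print(n,len(k),k.mean(0),k.min(0),k.max(0),cv2.minAreaRect((k*1000).astype(np.float32)))
```

```text
front x=a*y+b [-0.04321793  0.49193759] yaw deg 2.4746649728690597 res 0.001409697741522741
L 1.718205047515639 R 3.2473734071091154
width 0.27907964769190907
case [ 0.60193028 -0.11325635] 2.4800811424979385
side staple 46 [-0.04147236 -0.00125573  0.10652329] [-0.00945911  0.0072303   0.13338549] [-0.02751235  0.00220417  0.12287758]
strap 309 [ 0.02898471 -0.03113635  0.1061106 ] [0.03662501 0.02720185 0.21424777]
0.11 0.0326 -0.0279 0.0242 50
0.13 0.0327 -0.0304 0.0272 65
0.15 0.0328 -0.0311 0.0269 39
0.17 0.0329 -0.0299 0.0257 40
0.19 0.033 -0.029 0.0251 66
0.21 0.0336 -0.027 0.024 49
top staple [[-0.009  0.005  0.119]
 [-0.011  0.003  0.126]
 [-0.013  0.005  0.122]
 [-0.014  0.003  0.133]
 [-0.014 -0.     0.125]
 [-0.014  0.005  0.11 ]
 [-0.017  0.004  0.132]
 [-0.017  0.     0.13 ]
 [-0.02   0.004  0.132]
 [-0.02   0.001  0.131]
 [-0.024  0.004  0.134]
 [-0.023  0.001  0.131]
 [-0.027  0.005  0.14 ]
 [-0.026  0.001  0.128]
 [-0.029  0.004  0.131]
 [-0.029  0.001  0.131]
 [-0.032  0.005  0.134]
 [-0.033  0.002  0.136]
 [-0.035  0.005  0.13 ]
 [-0.035  0.002  0.132]
 [-0.038  0.005  0.128]
 [-0.038  0.002  0.126]
 [-0.04   0.004  0.121]
 [-0.04   0.001  0.12 ]]
hook 204 [0.43782448 0.19492522 0.00407178] [0.50131396 0.30188678 0.02013871]
tally 1 [0.48304532 0.22950673] [0.48304532 0.22950673] [0.48304532 0.22950673] ((483.0453186035156, 229.50672912597656), (0.0, 0.0), 0.0)
steel 90 [0.46879817 0.26395647] [0.44917765 0.23675817] [0.48785012 0.28545261] ((468.01495361328125, 261.0419921875), (48.08699035644531, 38.59028244018555), 88.52384948730469)
```

```bash
cat >> h.py <<'E'
Cs=np.load('case.npy') if __import__('os').path.exists('case.npy') else None
def case2w(x,y,z): c,s=np.cos(Cs[2]),np.sin(Cs[2]); return np.array([Cs[0]+c*x-s*y,Cs[1]+s*x+c*y,z])
def w2case(p): c,s=np.cos(Cs[2]),np.sin(Cs[2]); d=np.array(p[:2])-Cs[:2]; return np.array([c*d[0]+s*d[1],-s*d[0]+c*d[1],p[2]])
def goto(P,yawdeg):
    "tool-frame delta and turn to a down-pointing pose with tool x at yaw"
    o=get_obs(); R0=Ro.from_quat(o['ee_rot']); y=np.radians(yawdeg)
    Rt=Ro.from_matrix(np.array([[np.cos(y),np.sin(y),0],[np.sin(y),-np.cos(y),0],[0,0,-1]]))
    print('d',R0.inv().apply(np.array(P)-o['position']).round(4),'turn',(R0.inv()*Rt).as_rotvec().round(4),'t',round(o['clock'],2),'F',np.round(o['ft_force'],2))
E
python3 - <<'E'
from h import *
goto(case2w(.062,-.002,.262),92.5)
E
```

```text
d [ 0.6171 -0.3552 -0.02  ] turn [-1.1000e-03 -8.0000e-04 -1.3706e+00] t 0.1 F [-0.12 -0.87 -0.08]
```

The manual's scale: turns go in shares of 2 rad. Converting my numbers, -1.37 rad / 2 = -0.685.

{"method": "move_arm", "body": {
  "plan": [
    {"delta_pos": [0.617, -0.355, -0.02], "turn": [0, 0, -0.685], "fingers": 1},
    {"delta_pos": [0.617, -0.355, -0.02], "turn": [0, 0, -0.685], "fingers": 1},
    {"delta_pos": [0.617, -0.355, -0.02], "turn": [0, 0, -0.685], "fingers": 1},
    {"delta_pos": [0.617, -0.355, -0.02], "turn": [0, 0, -0.685], "fingers": 1},
    {"delta_pos": [0.617, -0.355, -0.02], "turn": [0, 0, -0.685], "fingers": 1},
    {"delta_pos": [0.617, -0.355, -0.02], "turn": [0, 0, -0.685], "fingers": 1},
    {"delta_pos": [0.617, -0.355, -0.02], "turn": [0, 0, -0.685], "fingers": 1},
    {"delta_pos": [0.617, -0.355, -0.02], "turn": [0, 0, -0.685], "fingers": 1},
    {"delta_pos": [0.617, -0.355, -0.02], "turn": [0, 0, -0.685], "fingers": 1},
    {"delta_pos": [0.617, -0.355, -0.02], "turn": [0, 0, -0.685], "fingers": 1},
    {"delta_pos": [0.617, -0.355, -0.02], "turn": [0, 0, -0.685], "fingers": 1},
    {"delta_pos": [0.617, -0.355, -0.02], "turn": [0, 0, -0.685], "fingers": 1}
  ]
}}

```text
clock: 1.6
position: [0.6655, -0.1087, 0.2614]
ee_rot: [0.69, 0.724, 0.001, -0.001]
ft_force: [0.4, -0.6, -0.4]
grip_width: 0.0
grasp_force: 0.0
```

Run:
```python
from h import *
goto(case2w(.064,-.002,.196),92.5);print(w2case(get_obs()['position']))
```

```text
d [-0.0039  0.0003  0.0654] turn [-0.0007 -0.0023  0.0039] t 1.6 F [ 0.38 -0.58 -0.44]
[0.06371707 0.00179641 0.26136954]
```

{"method": "move_arm", "body": {
  "plan": [
    {"delta_pos": [-0.004, 0, 0.033], "turn": [0, 0, 0], "fingers": 1},
    {"delta_pos": [-0.004, 0, 0.065], "turn": [0, 0, 0], "fingers": 1},
    {"delta_pos": [-0.004, 0, 0.065], "turn": [0, 0, 0], "fingers": 1},
    {"delta_pos": [-0.004, -0.014, 0.065], "turn": [0, 0, 0], "fingers": 1},
    {"delta_pos": [-0.004, -0.03, 0.065], "turn": [0, 0, 0], "fingers": 1},
    {"delta_pos": [-0.004, -0.047, 0.067], "turn": [0, 0, 0], "fingers": 1},
    {"delta_pos": [-0.004, -0.061, 0.071], "turn": [0, 0, 0], "fingers": 1},
    {"delta_pos": [-0.004, -0.073, 0.077], "turn": [0, 0, 0], "fingers": 1},
    {"delta_pos": [-0.004, -0.087, 0.085], "turn": [0, 0, 0], "fingers": 1},
    {"delta_pos": [-0.004, -0.1, 0.094], "turn": [0, 0, 0], "fingers": 1},
    {"delta_pos": [-0.004, -0.1, 0.094], "turn": [0, 0, 0], "fingers": 1}
  ]
}}

```text
clock: 2.98
position: [0.5641, -0.1217, 0.1695]
ee_rot: [0.692, 0.722, -0.0, 0.001]
ft_force: [0.4, -0.8, 0.8]
grip_width: -0.0
grasp_force: 0.0
```

Run:
```python
from h import *
goto(case2w(-.062,-.002,.1095),92.5);print(w2case(get_obs()['position']))
s=snap('side'); S=[]
vs,us=np.mgrid[0:420,0:560]; z=s['range_z']; P=np.stack([(us-s['cx'])/s['fx']*z,(vs-s['cy'])/s['fy']*z,z],-1); W=(P-s['t'])@s['R']
cv2.imwrite('pics/s2.png',cv2.resize(cv2.cvtColor(s['color'],cv2.COLOR_RGB2BGR)[120:230,200:350],None,fx=5,fy=5,interpolation=cv2.INTER_CUBIC))
```

```text
d [ 0.0048 -0.0239  0.0599] turn [ 0.0006  0.0009 -0.001 ] t 2.98 F [ 0.42 -0.79  0.8 ]
[-0.0381635  -0.00675028  0.16945957]
```

View pics/s2.png

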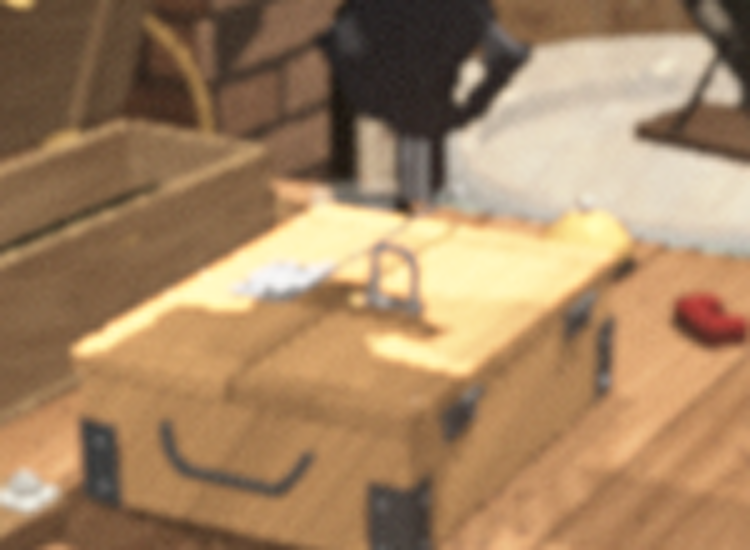

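The picture shows the dark gripper above the case (fingertips about (410,195) in the crop) and the staple at (395,275). I can't make the strap out clearly, so I'll check depth.

Run:
```python
from h import *
s=load('side'); c=snap('top')
for X in [(-.038,-.007,.1585),(.035,0,.099),(-.05,.027,.155),(-.05,-.027,.155),(-.038,.003,.133)]: u,v=px(s,case2w(*X)); print(X,'crop',(u-200)*5,(v-120)*5)
vs,us=np.mgrid[0:420,0:560]
for n,c_ in(('side',s),('top',c)):
    z=c_['range_z']; P=np.stack([(us-c_['cx'])/c_['fx']*z,(vs-c_['cy'])/c_['fy']*z,z],-1); W=(P-c_['t'])@c_['R']
    cs,sn=np.cos(Cs[2]),np.sin(Cs[2]); d=W[...,:2]-Cs[:2]; x=cs*d[...,0]+sn*d[...,1]; y=-sn*d[...,0]+cs*d[...,1]
    m=(z>0)&(W[...,2]>.105)&(W[...,2]<.24)&(abs(x)<.17)&(abs(y)<.045)
    for a in np.arange(-.12,.17,.01):
        k=m&(abs(x-a)<.005)
        if k.sum(): print(n,a.round(3),k.sum(),'z',np.percentile(W[k][:,2],[0,50,100]).round(3),'y',y[k].min().round(3),y[k].max().round(3))
```

```text
(-0.038, -0.007, 0.1585) crop 420.4255995780096 195.78914455580204
(0.035, 0, 0.099) crop 305.05447581801747 279.04213670052
(-0.05, 0.027, 0.155) crop 412.13346884029875 222.289688755327
(-0.05, -0.027, 0.155) crop 454.97090607564417 194.56400279322622
(-0.038, 0.003, 0.133) crop 412.7432443914853 243.83090093673616
side -0.1 2 z [0.239 0.239 0.239] y -0.013 0.001
side -0.09 23 z [0.225 0.233 0.24 ] y -0.016 0.009
side -0.08 25 z [0.212 0.224 0.239] y -0.019 0.007
side -0.07 29 z [0.206 0.214 0.229] y -0.018 0.007
side -0.06 41 z [0.163 0.22  0.239] y -0.022 0.018
side -0.05 135 z [0.154 0.203 0.239] y -0.024 0.022
side -0.04 95 z [0.105 0.185 0.239] y -0.007 0.028
side -0.03 103 z [0.122 0.209 0.24 ] y -0.017 0.026
side -0.02 35 z [0.106 0.207 0.239] y -0.007 0.024
side -0.01 53 z [0.105 0.213 0.231] y -0.023 0.025
side -0.0 53 z [0.12  0.23  0.239] y -0.021 0.027
side 0.01 14 z [0.113 0.232 0.24 ] y -0.002 0.027
side 0.02 4 z [0.109 0.172 0.239] y 0.0 0.025
top -0.06 1 z [0.166 0.166 0.166] y 0.021 0.021
top -0.05 7 z [0.153 0.161 0.162] y 0.022 0.026
top -0.04 7 z [0.147 0.153 0.156] y 0.021 0.027
top -0.03 7 z [0.141 0.145 0.15 ] y 0.02 0.026
top -0.02 5 z [0.137 0.138 0.142] y 0.022 0.025
top -0.01 4 z [0.127 0.13  0.135] y 0.023 0.027
top -0.0 7 z [0.118 0.124 0.13 ] y 0.022 0.026
```

The strap is there, seen edge-on and sloping at about 0.6 rad. Continuing the fold.

{"method": "move_arm", "body": {
  "plan": [
    {"delta_pos": [0.003, -0.008, 0.008], "fingers": 1, "turn": [0, 0, 0]},
    {"delta_pos": [0.005, -0.015, 0.016], "fingers": 1, "turn": [0, 0, 0]},
    {"delta_pos": [0.005, -0.02, 0.024], "fingers": 1, "turn": [0, 0, 0]},
    {"delta_pos": [0.005, -0.023, 0.032], "fingers": 1, "turn": [0, 0, 0]},
    {"delta_pos": [0.005, -0.024, 0.04], "fingers": 1, "turn": [0, 0, 0]},
    {"delta_pos": [0.005, -0.024, 0.047], "fingers": 1, "turn": [0, 0, 0]},
    {"delta_pos": [0.005, -0.024, 0.053], "fingers": 1, "turn": [0, 0, 0]},
    {"delta_pos": [0.005, -0.024, 0.057], "fingers": 1, "turn": [0, 0, 0]},
    {"delta_pos": [0.005, -0.024, 0.058], "fingers": 1, "turn": [0, 0, 0]},
    {"delta_pos": [0.005, -0.024, 0.058], "fingers": 1, "turn": [0, 0, 0]}
  ]
}}

```text
clock: 4.32
position: [0.5401, -0.1174, 0.1104]
ee_rot: [0.692, 0.722, 0.0, 0.0]
ft_force: [1.1, -0.8, -0.3]
grip_width: -0.001
grasp_force: 0.0
```

{"method": "move_arm", "body": {
  "plan": [
    {"delta_pos": [0, 0, 0.0005], "fingers": 1, "turn": [0, 0, 0]},
    {"delta_pos": [0, 0, 0.001], "fingers": 1, "turn": [0, 0, 0]},
    {"delta_pos": [0, 0, 0.001], "fingers": 1, "turn": [0, 0, 0]}
  ]
}}

```text
clock: 4.7
position: [0.5402, -0.1174, 0.1096]
ee_rot: [0.692, 0.722, 0.0, 0.0]
ft_force: [-0.5, 0.1, 3.0]
grip_width: -0.0
grasp_force: 1.6
```

Run:
```python
from h import *
c=load('top'); h=cv2.cvtColor(c['color'],cv2.COLOR_RGB2HSV)
vs,us=np.mgrid[0:420,0:560]
print(h[219,215:226].tolist(),h[209,215:218].tolist())
y=(h[...,0]>=21)&(h[...,2]>150)&(h[...,1]>90)&(us>210)&(us<230)&(vs>213)&(vs<226)
g=(h[...,1]<60)&(us>195)&(us<220)&(vs>211)&(vs<232)
for n,mm,zz in(('tally',y,.012),('steel',g,.008)):
    k=np.array([pw(c,u,v,zz)[:2] for u,v in zip(us[mm],vs[mm])]);print(n,len(k),k.mean(0),k.min(0),k.max(0)); 
    if n=='tally': print(np.linalg.svd(k-k.mean(0))[2][0])
for u,v in((219.7,219),(214.5,219.2),(224.7,218.7)): print(pw(c,u,v,.012))
o=get_obs(); print(o['clock'])
```

```text
[[27, 105, 244], [26, 54, 242], [26, 87, 247], [27, 145, 247], [27, 153, 247], [27, 147, 247], [26, 103, 243], [24, 68, 234], [25, 147, 234], [24, 158, 235], [15, 143, 194]] [[14, 143, 185], [14, 143, 186], [14, 143, 187]]
tally 33 [0.47737529 0.22453639] [0.47293018 0.2102393 ] [0.48288001 0.24250411]
[-0.05045213  0.99872648]
steel 90 [0.46875608 0.26379397] [0.44914796 0.23661285] [0.48779599 0.28527652]
[0.47649004 0.22415099 0.012     ]
[0.47627731 0.24085878 0.012     ]
[0.4770398  0.20808437 0.012     ]
4.7
```

{"method": "move_arm", "body": {
  "plan": [
    {"delta_pos": [0, 0, -0.04], "fingers": 1, "turn": [0, 0, 0]},
    {"delta_pos": [0, 0, -0.09], "fingers": 0.6, "turn": [0, 0, 0]}
  ]
}}

```text
clock: 4.95
position: [0.5392, -0.1173, 0.1995]
ee_rot: [0.692, 0.722, -0.0, -0.001]
ft_force: [0.8, -0.4, 0.3]
grip_width: 0.201
grasp_force: 0.0
```

Run:
```python
from h import *
goto([.477,.2255,.1],92.9)
s=snap('side'); cv2.imwrite('pics/s3.png',cv2.resize(cv2.cvtColor(s['color'],cv2.COLOR_RGB2BGR)[140:220,220:340],None,fx=6,fy=6,interpolation=cv2.INTER_CUBIC))
```

```text
d [ 0.3451 -0.0472  0.0999] turn [-0.0022 -0.0009 -0.0075] t 4.95 F [ 0.78 -0.45  0.31]
```

View pics/s3.png

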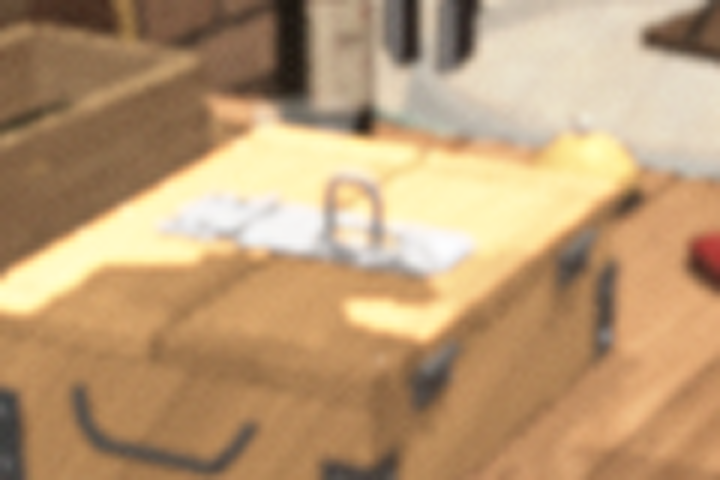

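The strap now lies flat from crop (200,215) to (470,250), with the staple standing through its slot at (355,215). Next is the hook.

Converted, -0.007 rad / 2 = -0.0035.

{"method": "move_arm", "body": {
  "plan": [
    {"delta_pos": [0.06, -0.008, -0.01], "turn": [0, 0, 0], "fingers": 0.5},
    {"delta_pos": [0.12, -0.016, -0.01], "turn": [0, 0, 0], "fingers": 0.5},
    {"delta_pos": [0.18, -0.025, -0.01], "turn": [0, 0, 0], "fingers": 0.5},
    {"delta_pos": [0.24, -0.033, 0.01], "turn": [0, 0, -0.0035], "fingers": 0.5},
    {"delta_pos": [0.295, -0.04, 0.04], "turn": [0, 0, -0.0035], "fingers": 0.5},
    {"delta_pos": [0.345, -0.047, 0.07], "turn": [0, 0, -0.0035], "fingers": 0.5},
    {"delta_pos": [0.345, -0.047, 0.1], "turn": [0, 0, -0.0035], "fingers": 0.5},
    {"delta_pos": [0.345, -0.047, 0.1], "turn": [0, 0, -0.0035], "fingers": 0.5}
  ]
}}

```text
clock: 6.0
position: [0.4768, 0.2249, 0.0974]
ee_rot: [0.689, 0.725, -0.002, -0.001]
ft_force: [0.1, -0.1, -0.4]
grip_width: 0.502
grasp_force: 0.0
```

Run:
```python
from h import *
goto([.477,.2255,.013],92.9)
```

```text
d [0.0007 0.0006 0.0844] turn [-0.0039  0.001   0.0006] t 6.0 F [ 0.08 -0.1  -0.43]
```

{"method": "move_arm", "body": {
  "plan": [
    {"delta_pos": [0.001, 0.0005, 0.05], "turn": [0, 0, 0], "fingers": 0.5},
    {"delta_pos": [0.001, 0.0005, 0.075], "turn": [0, 0, 0], "fingers": 0.5},
    {"delta_pos": [0.001, 0.0005, 0.083], "turn": [0, 0, 0], "fingers": 0.5},
    {"delta_pos": [0.001, 0.0005, 0.0845], "turn": [0, 0, 0], "fingers": 0.5},
    {"delta_pos": [0.001, 0.0005, 0.0845], "turn": [0, 0, 0], "fingers": 0.5}
  ]
}}

```text
clock: 6.62
position: [0.4796, 0.2264, 0.0161]
ee_rot: [0.689, 0.724, 0.001, 0.001]
ft_force: [0.0, -0.3, -0.1]
grip_width: 0.502
grasp_force: 0.0
```

{"method": "move_arm", "body": {
  "force": 40,
  "plan": [
    {"delta_pos": [0, 0, 0.002], "turn": [0, 0, 0], "fingers": 0.5},
    {"delta_pos": [0, 0, 0.002], "turn": [0, 0, 0], "fingers": 1},
    {"delta_pos": [0, 0, 0.002], "turn": [0, 0, 0], "fingers": 1},
    {"delta_pos": [0, 0, 0.002], "turn": [0, 0, 0], "fingers": 1},
    {"delta_pos": [0, 0, 0.002], "turn": [0, 0, 0], "fingers": 1},
    {"delta_pos": [0, 0, 0.002], "turn": [0, 0, 0], "fingers": 1},
    {"delta_pos": [0, 0, 0.002], "turn": [0, 0, 0], "fingers": 1}
  ]
}}

```text
clock: 7.5
position: [0.4789, 0.2263, 0.0131]
ee_rot: [0.689, 0.725, 0.0, 0.0]
ft_force: [-1.0, -1.3, 6.5]
grip_width: 0.14
grasp_force: 40.0
```

{"method": "move_arm", "body": {
  "plan": [
    {"delta_pos": [0, 0, -0.01], "turn": [0, 0, 0], "fingers": 1},
    {"delta_pos": [0, 0, -0.05], "turn": [0, 0, 0], "fingers": 1},
    {"delta_pos": [0, 0, -0.1], "turn": [0, 0, 0], "fingers": 1},
    {"delta_pos": [0, 0, -0.16], "turn": [0, 0, 0], "fingers": 1},
    {"delta_pos": [0, 0, -0.16], "turn": [0, 0, 0], "fingers": 1}
  ]
}}

```text
clock: 8.12
position: [0.4806, 0.2278, 0.1775]
ee_rot: [0.689, 0.725, 0.003, 0.002]
ft_force: [1.3, 0.2, -2.2]
grip_width: 0.144
grasp_force: 39.3
```

Run:
```python
from h import *
s=snap('side');c=snap('top'); o=get_obs(); p=o['position']
u,v=map(int,px(s,p-[0,0,.01])); a,b=map(int,px(c,p))
k=lambda I,u,v,w,h:cv2.resize(cv2.cvtColor(I['color'],cv2.COLOR_RGB2BGR)[v-h:v+h,u-w:u+w],(400,400),interpolation=cv2.INTER_CUBIC)
cv2.imwrite('pics/g.png',np.hstack([k(s,u,v,35,35),k(c,a,b,28,28)])); print(u,v,a,b,p,o['ft_force'])
goto(case2w(-.038,-.075,.2),92.5)
```

```text
238 209 211 215 [0.47870749 0.22603678 0.17294123] [-0.29122303 -0.14130971 -1.94622692]
d [-0.4198  0.0677 -0.0268] turn [0.0008 0.0004 0.0061] t 8.22 F [-0.29 -0.14 -1.95]
```

View pics/g.png

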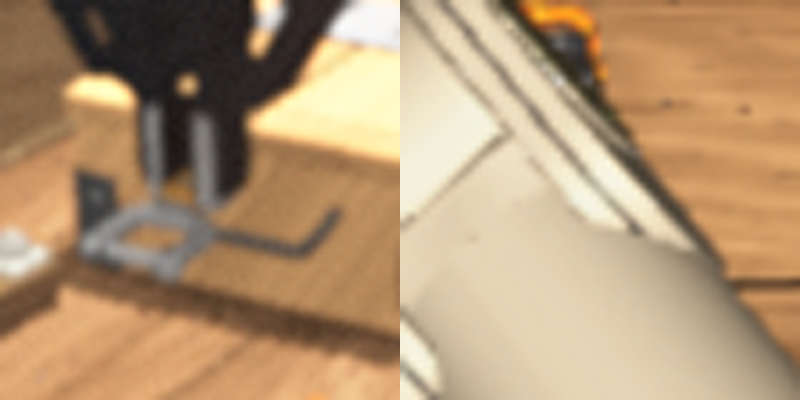

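The hook is held level by its tally, mouth pointing to +y: in the left half of the crop the loop is at (150,240) and the fingers at (180,160). Moving to beside the staple on its -y side.

Converted, 0.006 rad / 2 = 0.003.

{"method": "move_arm", "body": {
  "plan": [
    {"delta_pos": [-0.03, 0.005, -0.02], "turn": [0, 0, 0], "fingers": 1},
    {"delta_pos": [-0.085, 0.014, -0.027], "turn": [0, 0, 0], "fingers": 1},
    {"delta_pos": [-0.14, 0.023, -0.027], "turn": [0, 0, 0.003], "fingers": 1},
    {"delta_pos": [-0.195, 0.032, -0.027], "turn": [0, 0, 0.003], "fingers": 1},
    {"delta_pos": [-0.25, 0.042, -0.027], "turn": [0, 0, 0.003], "fingers": 1},
    {"delta_pos": [-0.305, 0.05, -0.027], "turn": [0, 0, 0.003], "fingers": 1},
    {"delta_pos": [-0.36, 0.06, -0.027], "turn": [0, 0, 0.003], "fingers": 1},
    {"delta_pos": [-0.4, 0.067, -0.027], "turn": [0, 0, 0.003], "fingers": 1},
    {"delta_pos": [-0.42, 0.0697, -0.027], "turn": [0, 0, 0.003], "fingers": 1},
    {"delta_pos": [-0.42, 0.0697, -0.027], "turn": [0, 0, 0.003], "fingers": 1},
    {"delta_pos": [-0.42, 0.0697, -0.027], "turn": [0, 0, 0.003], "fingers": 1}
  ]
}}

```text
clock: 9.6
position: [0.5692, -0.1874, 0.1994]
ee_rot: [0.69, 0.723, 0.0, -0.001]
ft_force: [1.3, 0.9, -1.7]
grip_width: 0.141
grasp_force: 39.4
```

Run:
```python
from h import *
goto(case2w(-.036,-.075,.116),92.5)
```

```text
d [-0.0024 -0.0001  0.0834] turn [-0.0006 -0.0011  0.0029] t 9.6 F [ 1.27  0.88 -1.67]
```

Converted, 0.003 rad / 2 = 0.0015.

{"method": "move_arm", "body": {
  "plan": [
    {"delta_pos": [-0.0025, 0, 0.04], "turn": [0, 0, 0.0015], "fingers": 1},
    {"delta_pos": [-0.0025, 0, 0.07], "turn": [0, 0, 0.0015], "fingers": 1},
    {"delta_pos": [-0.0025, 0, 0.083], "turn": [0, 0, 0.0015], "fingers": 1},
    {"delta_pos": [-0.0025, 0, 0.083], "turn": [0, 0, 0.0015], "fingers": 1},
    {"delta_pos": [-0.0025, 0, 0.083], "turn": [0, 0, 0.0015], "fingers": 1}
  ]
}}

```text
clock: 10.22
position: [0.5703, -0.1919, 0.1183]
ee_rot: [0.692, 0.722, 0.0, 0.001]
ft_force: [0.2, -0.3, -0.7]
grip_width: 0.141
grasp_force: 39.3
```

Run:
```python
from h import *
s=snap('side');o=get_obs(); p=o['position']; print(w2case(p).round(4),np.round(o['ft_force'],2))
x0,y0,w,h=255,145,70,50
I=cv2.resize(cv2.cvtColor(s['color'],cv2.COLOR_RGB2BGR)[y0:y0+h,x0:x0+w],None,fx=11,fy=11,interpolation=cv2.INTER_CUBIC)
def mk(X,col):
    u,v=px(s,case2w(*X)); print(X,((u-x0+.5)*11).round(),((v-y0+.5)*11).round())
for y in(0,.003,.006): mk((-.038,y,.133),0); mk((-.038,y,.099),0)
q=w2case(p); b=p[2]-.013+.004
mk((q[0]+.010,q[1]-.001+.058,b),0); mk((q[0]-.0215,q[1]-.001+.054,b),0)
cv2.imwrite('pics/pre.png',I)
```

```text
[-0.0351 -0.0774  0.1183] [ 1.01  0.14 -1.55]
(-0.038, 0, 0.133) 314.0 263.0
(-0.038, 0, 0.099) 315.0 387.0
(-0.038, 0.003, 0.133) 309.0 267.0
(-0.038, 0.003, 0.099) 309.0 390.0
(-0.038, 0.006, 0.133) 303.0 270.0
(-0.038, 0.006, 0.099) 304.0 394.0
(np.float64(-0.025076933740149104), np.float64(-0.02041422149317696), np.float64(0.10929178972965119)) 306.0 318.0
(np.float64(-0.056576933740149105), np.float64(-0.024414221493176964), np.float64(0.10929178972965119)) 419.0 331.0
```

View pics/pre.png

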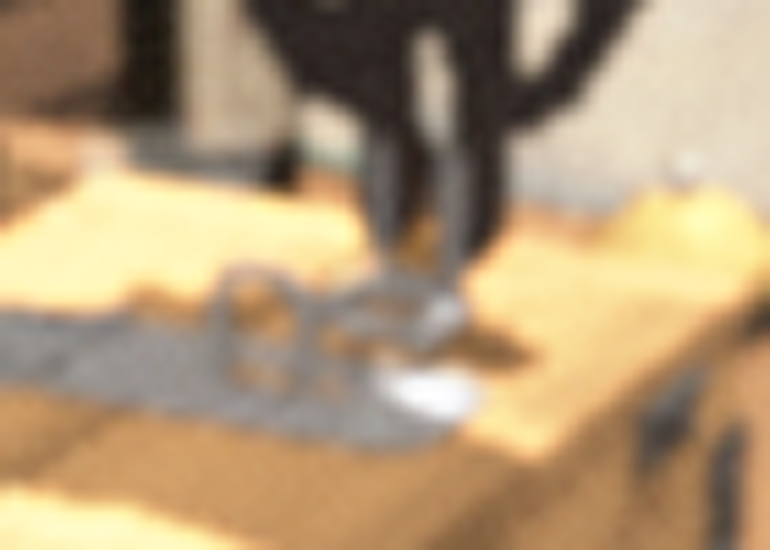

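In the crop the hook loop spans about (310–460, 270–350), its pivot corner near (445,310), right beside the staple's front bar at about (300,340). I'll check the lateral alignment with depth.

Run:
```python
from h import *
s=load('side'); vs,us=np.mgrid[0:420,0:560]; z=s['range_z']; P=np.stack([(us-s['cx'])/s['fx']*z,(vs-s['cy'])/s['fy']*z,z],-1); W=(P-s['t'])@s['R']
cs,sn=np.cos(Cs[2]),np.sin(Cs[2]); d=W[...,:2]-Cs[:2]; x=cs*d[...,0]+sn*d[...,1]; y=-sn*d[...,0]+cs*d[...,1]; h=W[...,2]
m=(z>0)&(h>.103)&(h<.14)&(x>-.09)&(x<.0)&(y>-.075)&(y<.02)
st=m&(y>-.008)
print('staple',st.sum()); 
k=st&(h<.124); print('bars x',np.sort((x[k]*1000).round(1)),'y',np.median(y[st]))
hk=m&(y<-.008)&(h<.12)
for v in range(165,182):
    q=hk[v]; print(v,[(int(u),int(x[v,u]*1000),int(y[v,u]*1000),int(h[v,u]*1000)) for u in np.where(q)[0]])
```

```text
staple 48
bars x [-39.9 -39.2 -38.9 -38.6 -38.5 -38.4 -37.7 -36.9 -36.8 -36.3 -36.  -35.1
 -34.5 -15.3 -13.1 -12.9 -12.4 -12.4 -12.3 -11.3 -11.2 -10.8 -10.   -9.7
  -9.7  -9.5  -9. ] y 0.0022137442346499892
165 [(288, -16, -74, 117), (289, -22, -70, 119), (291, -27, -72, 119), (292, -30, -73, 119)]
166 [(288, -19, -69, 115), (289, -23, -68, 116), (290, -26, -68, 117), (291, -29, -69, 117), (292, -31, -71, 117), (293, -35, -69, 118), (294, -37, -73, 117), (297, -47, -73, 118)]
167 [(289, -21, -71, 112), (290, -27, -66, 114), (291, -31, -65, 115), (292, -35, -64, 116), (293, -37, -65, 116), (294, -41, -65, 117), (295, -42, -69, 116), (296, -47, -65, 118), (297, -49, -68, 117), (298, -51, -71, 117), (299, -54, -71, 117)]
168 [(289, -25, -64, 111), (290, -25, -70, 110), (291, -32, -64, 113), (292, -37, -60, 115), (293, -38, -63, 114), (294, -43, -61, 115), (295, -44, -65, 114), (296, -46, -69, 113), (297, -50, -67, 114)]
169 [(287, -25, -51, 112), (288, -28, -50, 113), (289, -27, -59, 110), (290, -33, -53, 113), (291, -35, -56, 112), (292, -39, -55, 113), (293, -43, -53, 114), (294, -42,
[... 877 characters left out ...]
, -23, 111), (288, -41, -25, 111), (289, -44, -24, 112), (290, -45, -29, 110), (292, -57, -18, 116), (293, -58, -22, 115), (294, -58, -29, 112), (295, -59, -33, 111), (296, -61, -37, 110), (297, -62, -40, 109)]
174 [(284, -26, -29, 104), (286, -33, -27, 106), (287, -38, -23, 108), (288, -42, -21, 109), (289, -46, -21, 110), (290, -48, -24, 109), (291, -52, -22, 110), (292, -53, -27, 109), (293, -58, -22, 112), (294, -61, -22, 112), (295, -61, -29, 110), (296, -61, -36, 107)]
175 [(291, -51, -24, 107), (292, -54, -25, 107), (293, -59, -20, 109), (294, -61, -23, 109), (295, -61, -29, 107)]
176 [(292, -57, -19, 106), (293, -59, -20, 106), (294, -62, -20, 107)]
177 []
178 []
179 []
180 []
181 []
```

By depth the bar sits at hook y ≈ 0 and the gate is about 24 mm short of the bar's centre. I'll add 1 mm of clearance from the nose, lower 3 mm, then advance gently.

{"method": "move_arm", "body": {
  "plan": [
    {"delta_pos": [0, 0.001, 0.003], "turn": [0, 0, 0], "fingers": 1},
    {"delta_pos": [0.005, 0.001, 0.003], "turn": [0, 0, 0], "fingers": 1},
    {"delta_pos": [0.01, 0.001, 0.003], "turn": [0, 0, 0], "fingers": 1},
    {"delta_pos": [0.014, 0.001, 0.003], "turn": [0, 0, 0], "fingers": 1},
    {"delta_pos": [0.014, 0.001, 0.003], "turn": [0, 0, 0], "fingers": 1}
  ]
}}

```text
clock: 10.9
position: [0.5699, -0.1776, 0.1139]
ee_rot: [0.692, 0.722, 0.0, 0.0]
ft_force: [0.6, -0.1, -0.5]
grip_width: 0.146
grasp_force: 39.3
```

Run:
```python
from h import *
o=get_obs();print(w2case(o['position']).round(4),np.round(o['ft_force'],2))
goto(case2w(-.0341,-.0634,.114),92.5)
```

```text
[-0.0348 -0.0629  0.1139] [ 0.62 -0.08 -0.52]
d [-0.0005  0.0007 -0.0001] turn [ 0.0002  0.0001 -0.0018] t 10.9 F [ 0.62 -0.08 -0.52]
```

{"method": "move_arm", "body": {
  "plan": [
    {"delta_pos": [0.001, 0.0005, 0], "turn": [0, 0, 0], "fingers": 1},
    {"delta_pos": [0.002, 0.0005, 0], "turn": [0, 0, 0], "fingers": 1},
    {"delta_pos": [0.003, 0.0005, 0], "turn": [0, 0, 0], "fingers": 1},
    {"delta_pos": [0.003, 0.0005, 0], "turn": [0, 0, 0], "fingers": 1}
  ]
}}

```text
clock: 11.4
position: [0.5702, -0.1751, 0.1138]
ee_rot: [0.692, 0.721, -0.0, 0.0]
ft_force: [-0.4, -0.3, -2.0]
grip_width: 0.142
grasp_force: 39.3
```

{"method": "move_arm", "body": {
  "plan": [
    {"delta_pos": [0.001, 0, 0], "turn": [0, 0, 0], "fingers": 1},
    {"delta_pos": [0.002, 0, 0], "turn": [0, 0, 0], "fingers": 1},
    {"delta_pos": [0.002, 0, 0], "turn": [0, 0, 0], "fingers": 1}
  ]
}}

```text
clock: 11.78
position: [0.5701, -0.173, 0.1138]
ee_rot: [0.692, 0.722, -0.0, 0.0]
ft_force: [0.6, 0.0, -0.4]
grip_width: 0.141
grasp_force: 39.3
```

{"method": "move_arm", "body": {
  "plan": [
    {"delta_pos": [0.001, 0, 0], "turn": [0, 0, 0], "fingers": 1},
    {"delta_pos": [0.002, 0, 0], "turn": [0, 0, 0], "fingers": 1},
    {"delta_pos": [0.002, 0, 0], "turn": [0, 0, 0], "fingers": 1}
  ]
}}

```text
clock: 12.15
position: [0.57, -0.1713, 0.1138]
ee_rot: [0.692, 0.721, -0.0, 0.0]
ft_force: [-0.2, -0.3, -1.5]
grip_width: 0.139
grasp_force: 39.3
```

{"method": "move_arm", "body": {
  "plan": [
    {"delta_pos": [0.001, 0, 0], "turn": [0, 0, 0], "fingers": 1},
    {"delta_pos": [0.002, 0, 0], "turn": [0, 0, 0], "fingers": 1},
    {"delta_pos": [0.002, 0, 0], "turn": [0, 0, 0], "fingers": 1}
  ]
}}

```text
clock: 12.52
position: [0.5699, -0.1693, 0.1138]
ee_rot: [0.692, 0.721, -0.0, 0.0]
ft_force: [-0.4, -0.9, -1.4]
grip_width: 0.143
grasp_force: 39.4
```

{"method": "move_arm", "body": {
  "plan": [
    {"delta_pos": [0.001, 0, 0], "turn": [0, 0, 0], "fingers": 1},
    {"delta_pos": [0.002, 0, 0], "turn": [0, 0, 0], "fingers": 1},
    {"delta_pos": [0.002, 0, 0], "turn": [0, 0, 0], "fingers": 1}
  ]
}}

```text
clock: 12.9
position: [0.5698, -0.1671, 0.1138]
ee_rot: [0.692, 0.722, -0.0, -0.0]
ft_force: [-0.3, -2.1, -1.2]
grip_width: 0.14
grasp_force: 39.4
```

{"method": "move_arm", "body": {
  "plan": [
    {"delta_pos": [0.001, 0, 0], "turn": [0, 0, 0], "fingers": 1},
    {"delta_pos": [0.002, 0, 0], "turn": [0, 0, 0], "fingers": 1},
    {"delta_pos": [0.002, 0, 0], "turn": [0, 0, 0], "fingers": 1}
  ]
}}

```text
clock: 13.28
position: [0.5699, -0.1651, 0.1139]
ee_rot: [0.692, 0.721, 0.0, 0.0]
ft_force: [0.7, -2.1, -1.0]
grip_width: 0.145
grasp_force: 39.4
```

The gate spring is felt at a steady ~2 N from y ≈ -0.168, so the snap should come near -0.141.

{"method": "move_arm", "body": {
  "plan": [
    {"delta_pos": [0.002, 0, 0], "turn": [0, 0, 0], "fingers": 1},
    {"delta_pos": [0.004, 0, 0], "turn": [0, 0, 0], "fingers": 1},
    {"delta_pos": [0.006, 0, 0], "turn": [0, 0, 0], "fingers": 1},
    {"delta_pos": [0.006, 0, 0], "turn": [0, 0, 0], "fingers": 1}
  ]
}}

```text
clock: 13.78
position: [0.5694, -0.159, 0.1138]
ee_rot: [0.692, 0.722, -0.0, -0.0]
ft_force: [-0.7, -2.0, -1.6]
grip_width: 0.145
grasp_force: 39.4
```

{"method": "move_arm", "body": {
  "plan": [
    {"delta_pos": [0.002, 0, 0], "turn": [0, 0, 0], "fingers": 1},
    {"delta_pos": [0.004, 0, 0], "turn": [0, 0, 0], "fingers": 1},
    {"delta_pos": [0.006, 0, 0], "turn": [0, 0, 0], "fingers": 1},
    {"delta_pos": [0.006, 0, 0], "turn": [0, 0, 0], "fingers": 1}
  ]
}}

```text
clock: 14.28
position: [0.569, -0.1527, 0.1137]
ee_rot: [0.692, 0.722, -0.0, -0.0]
ft_force: [-1.4, -1.6, -1.3]
grip_width: 0.145
grasp_force: 39.4
```

{"method": "move_arm", "body": {
  "plan": [
    {"delta_pos": [0.001, 0, 0], "turn": [0, 0, 0], "fingers": 1},
    {"delta_pos": [0.002, 0, 0], "turn": [0, 0, 0], "fingers": 1},
    {"delta_pos": [0.003, 0, 0], "turn": [0, 0, 0], "fingers": 1},
    {"delta_pos": [0.003, 0, 0], "turn": [0, 0, 0], "fingers": 1}
  ]
}}

```text
clock: 14.78
position: [0.569, -0.1499, 0.1137]
ee_rot: [0.692, 0.722, -0.0, -0.0]
ft_force: [-2.2, -1.6, -1.3]
grip_width: 0.141
grasp_force: 39.4
```

{"method": "move_arm", "body": {
  "plan": [
    {"delta_pos": [0.001, 0, 0], "turn": [0, 0, 0], "fingers": 1},
    {"delta_pos": [0.002, 0, 0], "turn": [0, 0, 0], "fingers": 1},
    {"delta_pos": [0.003, 0, 0], "turn": [0, 0, 0], "fingers": 1},
    {"delta_pos": [0.003, 0, 0], "turn": [0, 0, 0], "fingers": 1}
  ]
}}

```text
clock: 15.28
position: [0.5688, -0.1466, 0.1137]
ee_rot: [0.692, 0.722, -0.0, -0.0]
ft_force: [-3.6, 0.3, -1.8]
grip_width: 0.146
grasp_force: 39.4
```

{"method": "move_arm", "body": {
  "plan": [
    {"delta_pos": [0.001, 0, 0], "turn": [0, 0, 0], "fingers": 1},
    {"delta_pos": [0.0015, 0, 0], "turn": [0, 0, 0], "fingers": 1},
    {"delta_pos": [0.002, 0, 0], "turn": [0, 0, 0], "fingers": 1},
    {"delta_pos": [0.002, 0, 0], "turn": [0, 0, 0], "fingers": 1}
  ]
}}

```text
clock: 15.78
position: [0.5692, -0.145, 0.1139]
ee_rot: [0.692, 0.722, 0.0, 0.0]
ft_force: [0.2, 0.7, -2.4]
grip_width: 0.143
grasp_force: 39.4
```

{"method": "move_arm", "body": {
  "plan": [
    {"delta_pos": [0.0005, 0, 0], "turn": [0, 0, 0], "fingers": 1},
    {"delta_pos": [0.001, 0, 0], "turn": [0, 0, 0], "fingers": 1},
    {"delta_pos": [0.001, 0, 0], "turn": [0, 0, 0], "fingers": 1}
  ]
}}

```text
clock: 16.15
position: [0.5692, -0.1441, 0.1139]
ee_rot: [0.692, 0.721, 0.0, 0.0]
ft_force: [0.3, -0.5, -1.3]
grip_width: 0.145
grasp_force: 39.4
```

{"method": "move_arm", "body": {
  "plan": [
    {"delta_pos": [0.0005, 0, 0], "turn": [0, 0, 0], "fingers": 1},
    {"delta_pos": [0.001, 0, 0], "turn": [0, 0, 0], "fingers": 1},
    {"delta_pos": [0.001, 0, 0], "turn": [0, 0, 0], "fingers": 1}
  ]
}}

```text
clock: 16.52
position: [0.5689, -0.1431, 0.1138]
ee_rot: [0.692, 0.721, -0.0, 0.0]
ft_force: [-0.5, -0.3, -1.0]
grip_width: 0.143
grasp_force: 39.4
```

{"method": "move_arm", "body": {
  "plan": [
    {"delta_pos": [0.0005, 0, 0], "turn": [0, 0, 0], "fingers": 1},
    {"delta_pos": [0.0005, 0, 0], "turn": [0, 0, 0], "fingers": 1}
  ]
}}

```text
clock: 16.77
position: [0.5689, -0.1427, 0.1138]
ee_rot: [0.692, 0.721, -0.0, 0.0]
ft_force: [0.7, 0.0, -1.6]
grip_width: 0.147
grasp_force: 39.4
```

{"method": "move_arm", "body": {
  "plan": [
    {"delta_pos": [0.0005, 0, 0], "turn": [0, 0, 0], "fingers": 1},
    {"delta_pos": [0.0005, 0, 0], "turn": [0, 0, 0], "fingers": 1}
  ]
}}

```text
clock: 17.02
position: [0.5688, -0.1422, 0.1138]
ee_rot: [0.692, 0.721, -0.0, 0.0]
ft_force: [0.2, 0.2, -1.2]
grip_width: 0.139
grasp_force: 39.4
```

{"method": "move_arm", "body": {
  "plan": [
    {"delta_pos": [0.0005, 0, 0], "turn": [0, 0, 0], "fingers": 1},
    {"delta_pos": [0.0005, 0, 0], "turn": [0, 0, 0], "fingers": 1}
  ]
}}

```text
clock: 17.27
position: [0.5688, -0.1417, 0.1138]
ee_rot: [0.692, 0.721, -0.0, 0.0]
ft_force: [0.6, 1.3, -0.7]
grip_width: 0.142
grasp_force: 39.4
```

Run:
```python
from h import *
s=snap('side');o=get_obs(); p=o['position']; print(o['clock'],w2case(p).round(4),np.round(o['ft_force'],2))
x0,y0,w,h=255,145,70,50
cv2.imwrite('pics/in.png',cv2.resize(cv2.cvtColor(s['color'],cv2.COLOR_RGB2BGR)[y0:y0+h,x0:x0+w],None,fx=11,fy=11,interpolation=cv2.INTER_CUBIC))
```

```text
17.325 [-0.0343 -0.0269  0.1138] [ 0.17  0.26 -0.72]
```

View pics/in.png

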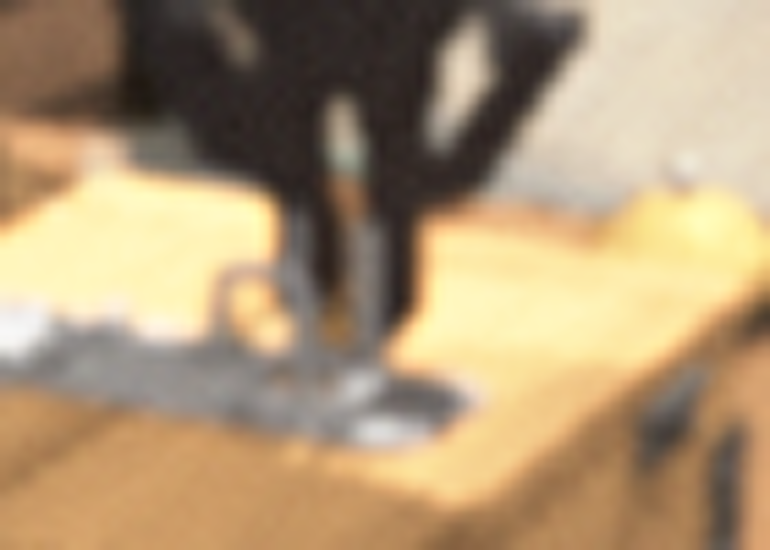

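{"method": "move_arm", "body": {
  "plan": [
    {"delta_pos": [0.0005, 0, 0], "turn": [0, 0, 0], "fingers": 1},
    {"delta_pos": [0.0005, 0, 0], "turn": [0, 0, 0], "fingers": 1}
  ]
}}

```text
clock: 17.58
position: [0.5688, -0.1413, 0.1138]
ee_rot: [0.692, 0.721, -0.0, 0.0]
ft_force: [0.1, -1.0, -1.3]
grip_width: 0.147
grasp_force: 39.4
```

{"method": "move_arm", "body": {
  "plan": [
    {"delta_pos": [0.0005, 0, 0], "turn": [0, 0, 0], "fingers": 1},
    {"delta_pos": [0.0005, 0, 0], "turn": [0, 0, 0], "fingers": 1}
  ]
}}

```text
clock: 17.82
position: [0.5688, -0.1411, 0.1138]
ee_rot: [0.693, 0.721, -0.0, 0.0]
ft_force: [0.1, -1.8, -1.0]
grip_width: 0.144
grasp_force: 39.4
```

The bottom is felt: force rises to -1.8 N and the motion stalls. I'll back off 5 mm, settle onto the strap and release.

{"method": "move_arm", "body": {
  "plan": [
    {"delta_pos": [-0.002, 0, 0], "turn": [0, 0, 0], "fingers": 1},
    {"delta_pos": [-0.004, 0, 0], "turn": [0, 0, 0], "fingers": 1},
    {"delta_pos": [-0.005, 0, 0], "turn": [0, 0, 0], "fingers": 1},
    {"delta_pos": [-0.005, 0, 0.0007], "turn": [0, 0, 0], "fingers": 1},
    {"delta_pos": [-0.005, 0, 0.0015], "turn": [0, 0, 0], "fingers": 1},
    {"delta_pos": [-0.005, 0, 0.0015], "turn": [0, 0, 0], "fingers": 1}
  ]
}}

```text
clock: 18.58
position: [0.5689, -0.1456, 0.1122]
ee_rot: [0.692, 0.721, -0.0, -0.0]
ft_force: [0.2, 0.8, -0.3]
grip_width: 0.143
grasp_force: 39.4
```

{"method": "move_arm", "body": {
  "plan": [
    {"delta_pos": [0, 0, 0], "turn": [0, 0, 0], "fingers": 0.8},
    {"delta_pos": [0, 0, 0], "turn": [0, 0, 0], "fingers": 0.7},
    {"delta_pos": [0, 0, 0], "turn": [0, 0, 0], "fingers": 0.65},
    {"delta_pos": [0, 0, 0], "turn": [0, 0, 0], "fingers": 0.65},
    {"delta_pos": [0, 0, -0.005], "turn": [0, 0, 0], "fingers": 0.65},
    {"delta_pos": [0, 0, -0.02], "turn": [0, 0, 0], "fingers": 0.65},
    {"delta_pos": [0, 0, -0.06], "turn": [0, 0, 0], "fingers": 0.65},
    {"delta_pos": [-0.04, 0, -0.11], "turn": [0, 0, 0], "fingers": 0.65},
    {"delta_pos": [-0.1, 0, -0.14], "turn": [0, 0, 0], "fingers": 0.65},
    {"delta_pos": [-0.16, 0, -0.14], "turn": [0, 0, 0], "fingers": 0.65},
    {"delta_pos": [-0.16, 0, -0.14], "turn": [0, 0, 0], "fingers": 0.65}
  ]
}}

```text
clock: 19.95
position: [0.574, -0.312, 0.2531]
ee_rot: [0.695, 0.719, -0.001, 0.001]
ft_force: [0.6, 1.6, -1.0]
grip_width: 0.352
grasp_force: 0.0
```

Run:
```python
from h import *
s=snap('side');c=snap('top');o=get_obs(); print(o['clock'],np.round(o['ft_force'],2))
k=lambda I,x,y,w,h:cv2.resize(cv2.cvtColor(I['color'],cv2.COLOR_RGB2BGR)[y:y+h,x:x+w],(400,400),interpolation=cv2.INTER_CUBIC)
cv2.imwrite('pics/fin.png',np.hstack([k(s,265,155,40,40),k(c,300,165,45,45)]))
```

```text
20.05 [ 0.42  1.36 -0.19]
```

View pics/fin.png

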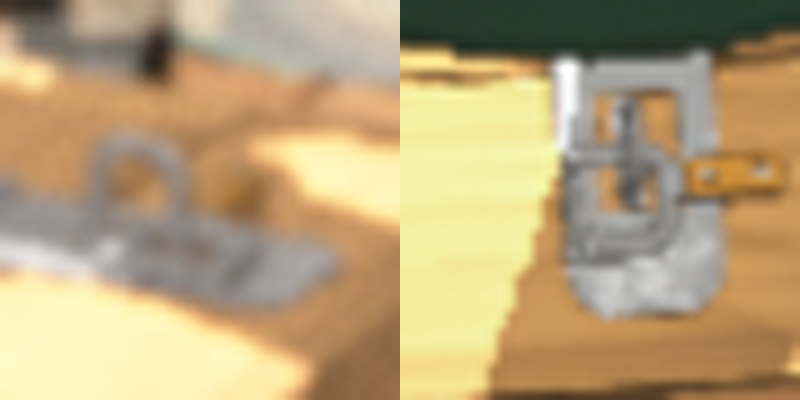

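The top half of the picture shows the front bar at (630,185) inside the loop, the gate straight and shut at (575,205), and the tally free at (735,175). Everything lies flat, so I hand in.

```bash
python3 -c "
from h import *
print(hand_in())"
```

```text
the job is handed in; nothing more can be done
None
```

I handed the job in at about 20 s: the strap is folded flat, the snap hook is caught on the staple's front bar with its gate shut, and I let it go and touched no bystander. That is from the last pictures and the forces felt; the hand-in returned no verdict.

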